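# Turn the spice row round

## Robot

A 6-joint arm with a two-finger parallel gripper is mounted at the origin on the work surface. World frame = base frame: x ahead of the robot, y to its left, z up, the work surface at z = 0. Lengths are in m, angles in rad, forces in N, time in s.
With the tool pointing down it reaches from about 0.25 to 0.8 m from the base axis. Payload 8.5 kg.
Tool frame: the origin (TCP) lies at the very end of the fingers, on their centre line; the grasp point (between the pads) lies 19 mm behind it; z points along the fingers, y is the line along which they close (so a half turn about z gives the same grasp; the last joint's range is limited). The gripper opens to 85 mm and grips with 20 to 120 N. Pads are 22 mm wide; open, the fingers measure 114 mm over their backs; the gripper's body (76 mm by 85 mm) begins 54 mm behind the grasp point. The pads swing forward as they close: fully open they stand 13 mm farther back than shut.
Start: joints at [1.169, 0.238, -0.013, 1.319, 0, 1.571], TCP at [0.205, 0.483, 0.201] pointing down, gripper open.
Joint ranges: [-2.66, 2.66], [-1.03, 1.9], [-1.14, 1.46], [-1.82, 2.27], [-1.45, 1.34], [-3.14, 3.14]. Speed limits (rad/s): [2.22, 2.22, 2.79, 3.14, 3.14, 3.14].

## Interface

Orientations are given as a unit quaternion [x, y, z, w].
In Python, from plant import * gives the robot as it stands.
- The arm moves only by the tool move_arm, never from a script. Its argument "rows" is a list of rows, each a list of 2 entries, a list of its own where there are three numbers: the shift along the tool's x, y, z in units of 500 mm (1.0 is 500 mm), then the turn, a rotation vector about the tool's x, y, z in units of pi/2 rad (1.0 is pi/2 rad). In form: [[[dx, dy, dz], [wx, wy, wz]], ...]. A call has exactly 5 rows; each row is the pose to reach, as a shift and turn from the pose commanded when the call began, along the tool's axes at that moment; what a row does not reach only later rows make up. A row lasts 1/8 s, in which the tool goes at most 62.5 mm and 10.7 degrees, less where a joint would pass 70% of its speed; a pose out of reach is approached as far as the arm can. A call with a number of a shift or a turn outside -1 to 1 is refused whole. A call with a gripper value outside its range is refused whole. "grip" is the opening, from 0 (shut) to 1 (fully open), set as the call begins (left out, the last holds). The fingers move at their own pace and stop on an object; "newtons" is the grip in N (left out, the last holds). Time passes only in rows, so rows that repeat a pose let the fingers close, or fill a call up. It gives the time, the measured TCP pose, the force, the opening and the grip force at its end, in the units of the state.
- get_obs(): the state, without advancing time (a new reading comes with each control period).
- get_image(name): name is "side" or "top"; returns a dict with "img" (480x640x3 uint8, red, green, blue), "camera_matrix" (3x3 intrinsics, pixels), "view" (4x4, takes a point from world to camera coordinates). Camera axes: x right, y down, z forward; pixel columns grow to the right and rows downward; lengths in m; the calibration is good to about 2 mm. A picture is of the moment at which its call begins. There is no depth.
- finish_job(): hands the job in; it is judged then, once.
The state is a dict: "time": time; "joint_positions": joint angles; "joint_vel": joint speeds; "joint_efforts": joint torques, N m; "position": TCP position; "ee_rot": TCP orientation; "wrist_force": force on the tool from outside, world axes, zero at the start; "moment": the same for the moment, N m; "gripper_width": finger opening in m; "grasp_force": force on a finger pad.
Only numpy, scipy, OpenCV 4.12 (cv2) and the standard library are available. Lean on these libraries where they do the work, as an engineer would, in place of code of your own. Each camera call takes 0.05 s, during which the arm holds its last target. There are 200 camera calls.

## Task

The four closed spice jars stand in a row on the birch rests of the black filling rack. Move them one by one into the four pockets of the white ash insert in reverse order, as the drawer is used from the other side: the jar at the left end of the rests (left as seen from the robot) goes to the right end of the insert, and so on, one jar upright in each pocket. Do not drop a jar, and leave the pinch bowl where it is.

Things in the scene. Friction and masses are not known exactly. Their poses are not given: they have to be found in the camera images.
- jar_slim_center (a point): Closed clear glass spice jar with a stainless lid, standing upright and loose: tall slim round jar, 40 mm in diameter from foot to lid. Total height 100 mm. The point is the jar's centre, half-way up; z is the jar's upright axis. 150 to 170 g, a little more or less.
- jar_wide_center (a point): Closed clear glass spice jar with a stainless lid, standing upright and loose: short wide round jar, 54 mm in diameter from foot to lid (lid 53). Total height 74 mm. The point is the jar's centre, half-way up; z is the jar's upright axis. 150 to 170 g, a little more or less.
- jar_square_center (a point): Closed clear glass spice jar with a stainless lid, standing upright and loose: square jar, 46 mm by 46 mm with a square lid of 44 mm; its x and y axes are square to its sides and nearly in line with the row. Total height 86 mm. The point is the jar's centre, half-way up; z is the jar's upright axis. 150 to 170 g, a little more or less.
- jar_necked_center (a point): Closed clear glass spice jar with a stainless lid, standing upright and loose: round jar 48 mm in diameter up to 68 mm height, then a shoulder and a small lid of 30 mm diameter. Total height 96 mm. The point is the jar's centre, half-way up; z is the jar's upright axis. 150 to 170 g, a little more or less.
- rest_p: One of four alike birch plywood rests, 78 mm square, that stand in a row (pitch 80 mm, all one yaw) on a black aluminium bar; fixed; the slim jar starts in this one. Origin under its centre, x away from the robot and y along the row to the left; its inner floor is 4 mm above the origin, its rim 10 mm, the hollow 64 mm square.
- rest_q: One of four alike birch plywood rests, 78 mm square, that stand in a row (pitch 80 mm, all one yaw) on a black aluminium bar; fixed; the wide jar starts in this one. Origin under its centre, x away from the robot and y along the row to the left; its inner floor is 4 mm above the origin, its rim 10 mm, the hollow 64 mm square.
- rest_r: One of four alike birch plywood rests, 78 mm square, that stand in a row (pitch 80 mm, all one yaw) on a black aluminium bar; fixed; the square jar starts in this one. Origin under its centre, x away from the robot and y along the row to the left; its inner floor is 4 mm above the origin, its rim 10 mm, the hollow 64 mm square.
- rest_s: One of four alike birch plywood rests, 78 mm square, that stand in a row (pitch 80 mm, all one yaw) on a black aluminium bar; fixed; the necked jar starts in this one. Origin under its centre, x away from the robot and y along the row to the left; its inner floor is 4 mm above the origin, its rim 10 mm, the hollow 64 mm square.
- insert: White ash insert, fixed, 96 (x) by 336 (y) by 18 mm high, left or right of the robot's midline, the rests opposite. Origin under its centre, x away from the robot, y along the row to the left. Four pockets 64 mm square, walls 16 mm thick, centres at x = 0, y = -120, -40, 40, 120 mm; pocket floor 5 mm, wall tops 18 mm above the origin. Insert and rests are each turned up to 0.3 rad.
- bowl: Bystander: grey ceramic pinch bowl, 80 mm across, 34 mm high, loose, beyond the two racks, where a funnel (80 mm across, 70 mm high) and flat spoons also lie. Origin under its centre. All stands in a birch drawer: floor 6 mm above the work surface, walls up to 62 mm above it (inside x 0.33 to 0.84 m, y -0.48 to 0.48 m).
Mind the look-alikes: they are no part of the job. What is shaped like the part that bears jar_square_center but blue or green is not meant.

How it is judged:
By the outcome, as a careful person would: the job done as asked, in the order asked, and still so for the second after the job is handed in, with the robot touching nothing.
It also fails if it takes over 128 s, if anything falls off the work surface, if the arm or the gripper's body presses on something with over 40 N, if the wrist force passes 120 N, or if a joint passes its speed limit or range.

## Working session

There is one attempt and no reset: what is moved stays moved. The work goes in short steps, Python scripts to look and compute and a tool call to move; the robot and the scene stay as the last step left them, time stands still between calls to the robot, and variables do not carry over. Pictures are saved under pics/ and viewed, at most 14 in all, crops included, and the job is handed in when it is done.

Besides the shell and the picture viewer there is one more tool, called after "Request:" by a JSON object that holds its "op" and its "data". move_arm: Moves the arm, as the interface text tells. Shifts and turns lie within -1 to 1; 1 stands for 500 mm of shift or pi/2 rad of turn. Its arguments: {"type":"object","properties":{"rows":{"type":"array","items":{"type":"array"}},"grip":{"type":"number"},"newtons":{"type":"number"}},"required":["rows"]}

```bash
mkdir -p pics; ls; python3 - <<'E'
from plant import *
import cv2,numpy as np
o=get_obs();print({k:np.round(v,3) for k,v in o.items()})
for n in("top","side"):
    d=get_image(n);cv2.imwrite(f"pics/{n}0.png",d["img"][:,:,::-1]);print(n,d["camera_matrix"],np.round(d["view"],4))
E
```

```text
pics
{'time': np.float64(0.0), 'joint_positions': array([ 1.169,  0.239, -0.014,  1.319, -0.   ,  1.571]), 'joint_vel': array([-0.   ,  0.   ,  0.   , -0.002,  0.002,  0.001]), 'joint_efforts': array([-1.0000e-03, -5.3878e+01,  3.4644e+01,  1.8000e-02,  0.0000e+00,
        0.0000e+00]), 'position': array([0.205, 0.483, 0.2  ]), 'ee_rot': array([ 0.2  ,  0.98 , -0.001, -0.   ]), 'wrist_force': array([0.624, 0.353, 0.05 ]), 'moment': array([ 0.013,  0.052, -0.013]), 'grasp_force': np.float64(0.0), 'gripper_width': np.float64(0.085)}
top [[433.33872066   0.         320.80253697]
 [  0.         433.33872066 247.59371817]
 [  0.           0.           1.        ]] [[ 0.0266 -0.9996  0.0046 -0.1328]
 [-0.9727 -0.0269 -0.2307  0.5054]
 [ 0.2307  0.0016 -0.973   1.0829]
 [ 0.      0.      0.      1.    ]]
side [[490.17072559   0.         332.14155751]
 [  0.         490.17072559 237.26872189]
 [  0.           0.           1.        ]] [[ 0.9869 -0.1612  0.0014 -0.5124]
 [-0.0951 -0.5891 -0.8024  0.0237]
 [ 0.1302  0.7918 -0.5967  1.1943]
 [ 0.      0.      0.      1.    ]]
```

View pics/top0.png

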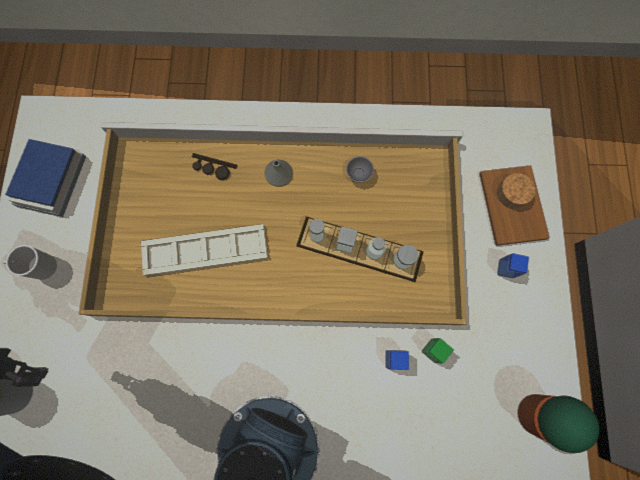

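View pics/side0.png

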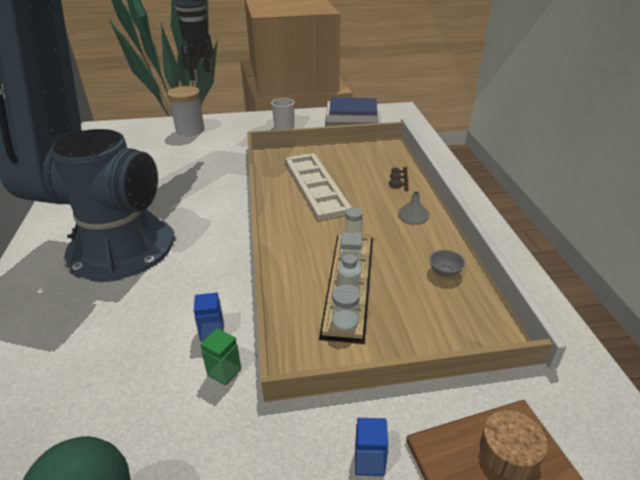

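The top view shows the white insert at (205,250) and four jars on the black rack. From left to right they are slim (317,230), square (346,238), necked (377,246) and wide (406,256). The blue and green blocks at (398,360), (438,350) and (513,265) are outside the drawer, so they are look-alikes. I'll confirm in an enlarged crop.

```bash
cat > h.py <<'E'
import cv2,numpy as np
from plant import *
def ray(d,uv):
    V=np.array(d["view"]);R,t=V[:3,:3],V[:3,3]
    r=R.T@np.linalg.inv(d["camera_matrix"])@np.array([*uv,1.]);return -R.T@t,r/np.linalg.norm(r)
def onz(d,uv,z):
    c,r=ray(d,uv);return c+r*(z-c[2])/r[2]
def proj(d,P):
    V=np.array(d["view"]);p=np.array(d["camera_matrix"])@(V[:3,:3]@np.array(P)+V[:3,3]);return p[:2]/p[2]
def tri(a,b):  # two rays -> midpoint, gap
    (c1,r1),(c2,r2)=a,b
    s=np.linalg.lstsq(np.c_[r1,-r2],c2-c1,rcond=None)[0]
    p,q=c1+s[0]*r1,c2+s[1]*r2;return (p+q)/2,np.linalg.norm(p-q)
E
python3 - <<'E'
from h import *
t=get_image("top");s=get_image("side")
a=cv2.resize(t["img"][205:290,285:435],(750,425),interpolation=cv2.INTER_CUBIC)
cv2.imwrite("pics/ct.png",a[:,:,::-1])
b=cv2.resize(s["img"][200:345,310:390],(330,598),interpolation=cv2.INTER_CUBIC)
cv2.imwrite("pics/cs.png",b[:,:,::-1])
hsv=cv2.cvtColor(t["img"],cv2.COLOR_RGB2HSV)
roi=np.zeros((480,640),np.uint8);roi[210:290,125:285]=1
m=((hsv[...,1]<70)&(hsv[...,2]>120)).astype(np.uint8)*roi
c=max(cv2.findContours(m,cv2.RETR_EXTERNAL,2)[0],key=cv2.contourArea)
print("insert",cv2.minAreaRect(c),cv2.boxPoints(cv2.minAreaRect(c)))
for z in(.006,.024):print([np.round(onz(t,p,z)[:2],4) for p in cv2.boxPoints(cv2.minAreaRect(c))])
roi[:]=0;roi[205:290,285:435]=1
m=((t["img"].max(2)<60)).astype(np.uint8)*roi
c=np.vstack([k for k in cv2.findContours(m,cv2.RETR_EXTERNAL,2)[0] if cv2.contourArea(k)>5]);B=cv2.boxPoints(cv2.minAreaRect(c))
print("rack",B)
for z in(.006,.02):print([np.round(onz(t,p,z)[:2],4) for p in B])
E
```

```text
insert ((202.85655212402344, 249.0210418701172), (34.340084075927734, 126.5107192993164), 81.66255187988281) [[137.78003 241.2047 ]
 [262.95367 222.86026]
 [267.93307 256.8374 ]
 [142.75943 275.18182]]
[array([0.5256, 0.3877]), array([0.5881, 0.0448]), array([0.4914, 0.0256]), array([0.4311, 0.3625])]
[array([0.5213, 0.3799]), array([0.5828, 0.0422]), array([0.4876, 0.0233]), array([0.4282, 0.355 ])]
rack [[296.37054 246.1105 ]
 [305.21167 216.46664]
 [423.7066  251.80722]
 [414.86548 281.45108]]
[array([ 0.5238, -0.0513]), array([ 0.6101, -0.0728]), array([ 0.5174, -0.4031]), array([ 0.4341, -0.3767])]
[array([ 0.5205, -0.0522]), array([ 0.6057, -0.0733]), array([ 0.5141, -0.3997]), array([ 0.4318, -0.3737])]
```

View pics/ct.png

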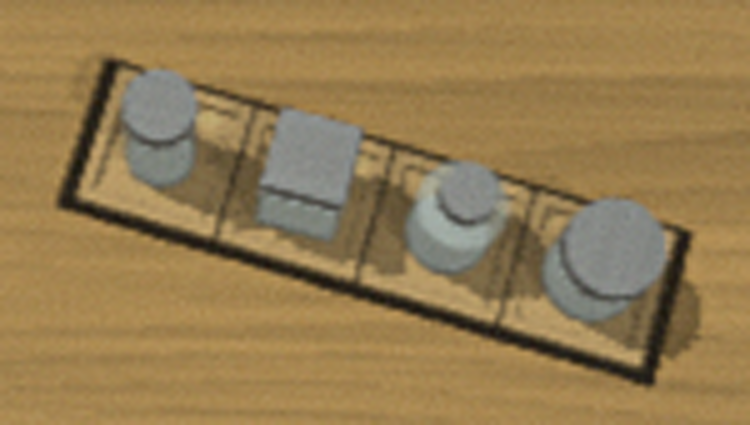

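View pics/cs.png

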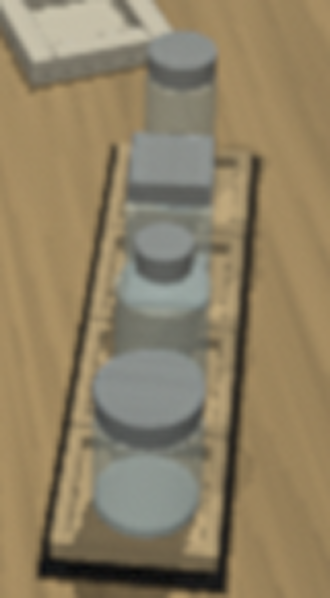

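The crops confirm the order: slim, square, necked, wide from left to right, with grey lids and clear glass. Next I'll triangulate the lid-top centres. In the top crop they are at (160,105), (315,157), (470,191) and (615,247). In the side crop they are at (181,57), (173,157), (164,244) and (149,392).

```bash
python3 - <<'E'
from h import *
t=get_image("top");s=get_image("side")
T=np.array([(160,105),(315,157),(470,191),(615,247)])/5+[285-.4,205-.4]
S=np.array([(181,57),(173,157),(164,244),(149,392)])/4.125+[310-.4,200-.4]
H=[.1,.086,.096,.074]
for a,b,h in zip(T,S,H):
    p,g=tri(ray(t,a),ray(s,b));print(np.round(p,4),round(g,4),"rest floor z",round(p[2]-h,4))
    for f in(.010,.020):print("   floor",f,"top",np.round(onz(t,a,f+h)[:2],4),"side",np.round(onz(s,b,f+h)[:2],4))
q=[onz(t,p,.015)[:2] for p in [(105/5+285,58/5+205),(692/5+285,232/5+205),(652/5+285,383/5+205),(58/5+285,207/5+205)]]
print("rack c",np.mean(q,0),q, np.linalg.norm(q[0]-q[1]),np.linalg.norm(q[0]-q[3]))
u=np.array([proj(t,(x,y,.01)) for x,y in [(.55,-.07)]]);print(u)
# insert enlarged
b=cv2.resize(t["img"][215:285,130:280],(750,350),interpolation=cv2.INTER_CUBIC)
b2=cv2.resize(s["img"][145:225,275:360],(255,240),interpolation=cv2.INTER_CUBIC)
o=np.zeros((590,750,3),np.uint8);o[:350]=b;o[350:,:255]=b2
cv2.imwrite("pics/ins.png",o[:,:,::-1])
E
```

```text
[ 0.5523 -0.1069  0.1107] 0.003 rest floor z 0.0107
   floor 0.01 top [ 0.5541 -0.1069] side [ 0.5509 -0.1064]
   floor 0.02 top [ 0.5512 -0.107 ] side [ 0.5477 -0.121 ]
[ 0.5309 -0.1866  0.1025] 0.0 rest floor z 0.0165
   floor 0.01 top [ 0.5326 -0.187 ] side [ 0.5327 -0.178 ]
   floor 0.02 top [ 0.5299 -0.1864] side [ 0.5299 -0.1912]
[ 0.5121 -0.2646  0.1097] 0.0024 rest floor z 0.0137
   floor 0.01 top [ 0.5143 -0.2652] side [ 0.5118 -0.2606]
   floor 0.02 top [ 0.5118 -0.2638] side [ 0.5093 -0.2726]
[ 0.4906 -0.3421  0.0864] 0.0022 rest floor z 0.0124
   floor 0.01 top [ 0.4922 -0.3426] side [ 0.49   -0.3398]
   floor 0.02 top [ 0.49   -0.3406] side [ 0.4878 -0.3502]
rack c [ 0.51914196 -0.22604097] [array([ 0.60698593, -0.07533413]), array([ 0.51641936, -0.40011341]), array([ 0.43228658, -0.37620231]), array([ 0.52087597, -0.05251404])] 0.3371704082613435 0.08908244615920285
[[303.4168341  236.76796434]]
```

View pics/ins.png

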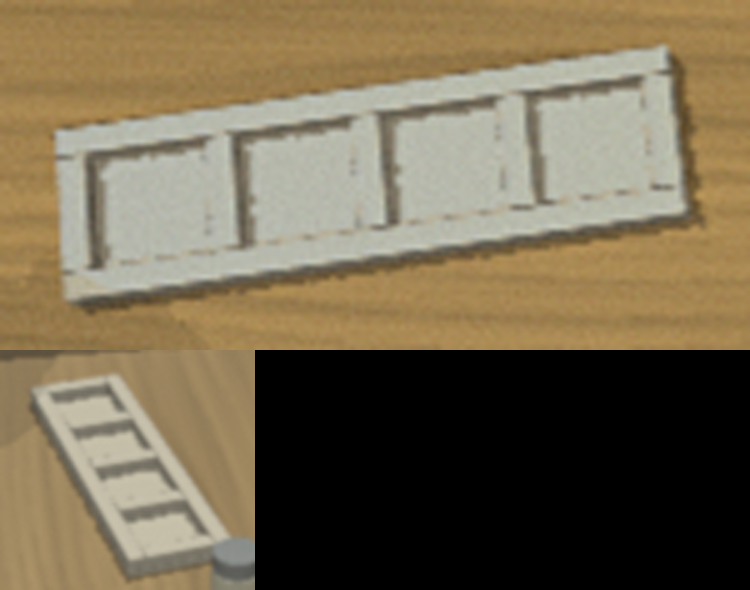

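```bash
python3 - <<'E'
from h import *
t=get_image("top")
f=lambda p,z=.024:onz(t,(p[0]/5+129.6,p[1]/5+214.6),z)[:2]
L,R=f((62,213)),f((676,129.5));TL,TR=f((57,130)),f((667,46))
print(L,R,"len",np.linalg.norm(L-R),"c",(L+R)/2)
print(TL,TR,np.linalg.norm(TL-TR),"half width",np.linalg.norm((TL+TR)/2-(L+R)/2))
d=(L-R)/np.linalg.norm(L-R);d2=(TL-TR)/np.linalg.norm(TL-TR)
print("yaw",np.arctan2(-d[0],d[1]),np.arctan2(-d2[0],d2[1]))
x=np.array([d[1],-d[0]]);c=((TL+TR)/2-x*.048+(L+R)/2)/2
print("c used",c,[np.round(c+d*k,4) for k in(-.12,-.04,.04,.12)])
# predicted pocket corners -> crop pixels for check
for k in(-.12,.12):
  print([np.round((proj(t,[*(c+d*(k+a)+x*b),.024])-[129.6,214.6])*5) for a in(.032,-.032) for b in(.032,-.032)])
E
```

```text
[0.47719844 0.36299039] [0.53287269 0.0343292 ] len 0.33334336037308127 c [0.50503557 0.1986598 ]
[0.52323142 0.37133006] [0.58013082 0.0419562 ] 0.3342524197424162 half width 0.047323790729411445
yaw 0.16780413301121186 0.1710618852197233
c used [0.50469545 0.19864304] [array([0.5247, 0.0803]), array([0.5114, 0.1592]), array([0.498 , 0.2381]), array([0.4847, 0.317 ])]
[array([527.,  93.]), array([538., 207.]), array([643.,  78.]), array([656., 190.])]
[array([ 86., 153.]), array([ 92., 268.]), array([204., 137.]), array([212., 251.])]
```

The insert geometry checks out: predicted pocket corners match the picture, the length reads 333 mm against 336, and the half-width 47 mm against 48. Jar floor height is about 13 mm and the rack yaw about -0.265. I'll grip across the row and work from left to right.

```bash
cat >> h.py <<'E'
from scipy.spatial.transform import Rotation as Ro
def pose(yaw): # tool down, tool y at world angle yaw
    return Ro.from_matrix(np.c_[[np.sin(yaw),-np.cos(yaw),0],[np.cos(yaw),np.sin(yaw),0],[0,0,-1]])
def plan(W,p=None,R=None):
    o=get_obs();p=np.array(o["position"]) if p is None else p;R=Ro.from_quat(o["ee_rot"]) if R is None else R
    for x,y,z,w in W:
        q=np.array([x,y,z]);Q=pose(w)
        s=R.inv().apply(q-p);v=(R.inv()*Q).as_rotvec()
        print(np.round(s/.5,3),np.round(v/(np.pi/2),3),"rows",np.round(max(np.linalg.norm(s)/.0625,np.degrees(np.linalg.norm(v))/10.7),1))
        p,R=q,Q
def st():
    o=get_obs();R=Ro.from_quat(o["ee_rot"]).as_matrix()
    print("t",round(o["time"],2),"p",np.round(o["position"],4),"yaw",round(np.arctan2(R[1,1],R[0,1]),3),"F",np.round(o["wrist_force"],1),"w",round(o["gripper_width"],4),"g",round(o["grasp_force"],1),"j",np.round(o["joint_positions"],2))
E
python3 -c "
from h import *
st();plan([(.38,.19,.2,.45),(.5517,-.1078,.2,-.265),(.5517,-.1078,.053,-.265)])"
```

```text
t 0.35 p [0.2053 0.483  0.2008] yaw 1.169 F [-0.   0.3 -0.2] w 0.0852 g 0.0 j [ 1.17  0.24 -0.01  1.32 -0.    1.57]Traceback (most recent call last):
  File "<string>", line 3, in <module>
    st();plan([(.38,.19,.2,.45),(.5517,-.1078,.2,-.265),(.5517,-.1078,.053,-.265)])
         ~~~~^^^^^^^^^^^^^^^^^^^^^^^^^^^^^^^^^^^^^^^^^^^^^^^^^^^^^^^^^^^^^^^^^^^^^^
  File "h.py", line 20, in plan
    q=np.array([x,y,z]);Q=pose(w)
                          ~~~~^^^
  File "h.py", line 16, in pose
    return Ro.from_matrix(np.c_[[np.sin(yaw),-np.cos(yaw),0],[np.cos(yaw),np.sin(yaw),0],[0,0,-1]])
           ~~~~~~~~~~~~~~^^^^^^^^^^^^^^^^^^^^^^^^^^^^^^^^^^^^^^^^^^^^^^^^^^^^^^^^^^^^^^^^^^^^^^^^^^
  File "scipy/spatial/transform/_rotation.pyx", line 1143, in scipy.spatial.transform._rotation.Rotation.from_matrix
ValueError: Non-positive determinant (left-handed or null coordinate frame) in rotation matrix 0: [[ 0.43496553  0.9004471   0.        ]
 [-0.9004471   0.43496553  0.        ]
 [ 0.          0.         -1.        ]].
```

```bash
sed -i 's/\[np.sin(yaw),-np.cos(yaw),0\]/[-np.sin(yaw),np.cos(yaw),0]/' h.py
python3 -c "
from h import *
plan([(.38,.19,.2,.45),(.5517,-.1078,.2,-.265),(.5517,-.1078,.053,-.265)])"
```

```text
[-0.551 -0.403  0.002] [-0.     0.     0.458] rows 5.5
[-0.686  0.05   0.   ] [0.    0.    0.455] rows 5.5
[0.    0.    0.294] [0. 0. 0.] rows 2.4
```

Request:
{"op": "move_arm", "data": {"rows": [[[-0.11,-0.08,0],[0,0,0.09]],[[-0.22,-0.16,0],[0,0,0.18]],[[-0.33,-0.24,0],[0,0,0.27]],[[-0.44,-0.32,0],[0,0,0.36]],[[-0.55,-0.4,0],[0,0,0.45]]], "grip": 1}}

```text
time: 0.98
position: [0.3668, 0.2135, 0.2012]
ee_rot: [0.528, 0.849, 0.0, 0.0]
wrist_force: [1.1, 1.3, 0.2]
gripper_width: 0.0856
grasp_force: 0.0
```

Request:
{"op": "move_arm", "data": {"rows": [[[-0.12,0.01,0],[0,0,0.09]],[[-0.24,0.02,0],[0,0,0.18]],[[-0.36,0.03,0],[0,0,0.27]],[[-0.48,0.04,0],[0,0,0.36]],[[-0.6,0.05,0],[0,0,0.45]]]}}

```text
time: 1.6
position: [0.523, -0.0442, 0.2012]
ee_rot: [0.79, 0.614, 0.0, 0.0]
wrist_force: [-0.4, 0.8, -0.4]
gripper_width: 0.0852
grasp_force: 0.0
```

```bash
python3 -c "
from h import *
st();plan([(.5517,-.1078,.2,-.265),(.5517,-.1078,.053,-.265)])"
```

```text
t 1.6 p [ 0.523  -0.0442  0.2012] yaw -0.25 F [-0.4  0.8 -0.4] w 0.0852 g 0.0 j [-0.08  0.24 -0.01  1.32  0.    1.74]
[-0.109  0.087  0.002] [ 0.   -0.    0.01] rows 1.1
[0.    0.    0.294] [0. 0. 0.] rows 2.4
```

Request:
{"op": "move_arm", "data": {"rows": [[[-0.08,0,0],[0,0,0.01]],[[-0.08,0,0],[0,0,0.01]],[[-0.08,0,0],[0,0,0.01]],[[-0.08,0,0],[0,0,0.01]],[[-0.08,0,0],[0,0,0.01]]]}}

```text
time: 2.22
position: [0.5126, -0.0802, 0.2012]
ee_rot: [0.792, 0.61, 0.0, 0.0]
wrist_force: [0.2, -0.2, -0.5]
gripper_width: 0.0852
grasp_force: 0.0
```

```bash
python3 -c "
from h import *
st();plan([(.5517,-.1078,.2,-.265),(.5517,-.1078,.053,-.265)])"
```

```text
t 2.23 p [ 0.5126 -0.0802  0.2012] yaw -0.259 F [ 0.2 -0.2 -0.5] w 0.0852 g 0.0 j [-0.16  0.23 -0.03  1.32 -0.    1.67]
[-0.033  0.09   0.002] [0.    0.    0.004] rows 0.8
[0.    0.    0.294] [0. 0. 0.] rows 2.4
```

Request:
{"op": "move_arm", "data": {"rows": [[[-0.03,0.09,0],[0,0,0]],[[-0.032,0.09,0],[0,0,0]],[[-0.032,0.09,0],[0,0,0]],[[-0.032,0.09,0],[0,0,0]],[[-0.032,0.09,0],[0,0,0]]]}}

```text
time: 2.85
position: [0.5514, -0.1077, 0.2013]
ee_rot: [0.793, 0.609, 0.0, 0.0]
wrist_force: [0.1, 0.3, 0.3]
gripper_width: 0.0855
grasp_force: 0.0
```

```bash
python3 -c "
from h import *
st();plan([(.5517,-.1078,.2,-.265),(.5517,-.1078,.053,-.265)])
d=get_image('side');cv2.imwrite('pics/a1.png',cv2.resize(d['img'][110:310,270:420],(600,600*200//200*4//3))[:600,:,::-1] if 0 else cv2.resize(d['img'][130:330,270:450],(540,600))[:,:,::-1])"
```

```text
t 2.85 p [ 0.5514 -0.1077  0.2013] yaw -0.26 F [0.1 0.3 0.3] w 0.0855 g 0.0 j [-0.19  0.3   0.08  1.34 -0.    1.64]
[-0.     0.001  0.003] [ 0.    -0.     0.003] rows 0.0
[0.    0.    0.294] [0. 0. 0.] rows 2.4
```

View pics/a1.png

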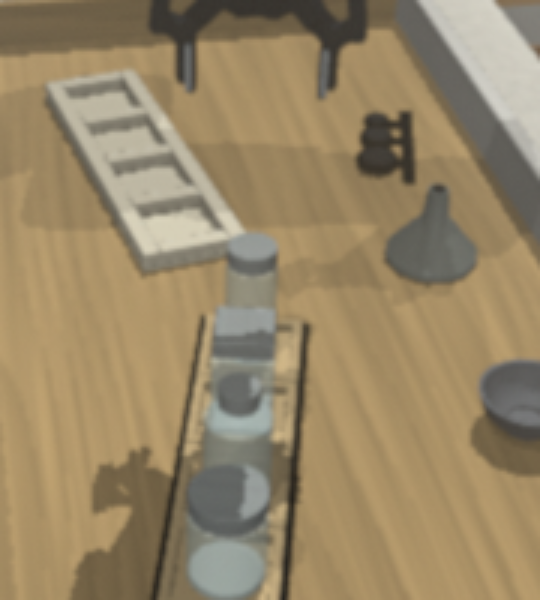

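The fingers at (186,85) and (326,85) straddle the slim jar at (252,250) evenly. Now I'll go down, grip and lift.

Request:
{"op": "move_arm", "data": {"rows": [[[0,0,0.08],[0,0,0]],[[0,0,0.16],[0,0,0]],[[0,0,0.24],[0,0,0]],[[0,0,0.296],[0,0,0]],[[0,0,0.296],[0,0,0]]]}}

```text
time: 3.52
position: [0.5501, -0.1076, 0.0514]
ee_rot: [0.793, 0.609, -0.001, -0.001]
wrist_force: [0.1, 0.2, 1.5]
gripper_width: 0.0857
grasp_force: 0.0
```

Request:
{"op": "move_arm", "data": {"rows": [[[0,0,0],[0,0,0]],[[0,0,0],[0,0,0]],[[0,0,0],[0,0,0]],[[0,0,0],[0,0,0]],[[0,0,0],[0,0,0]]], "grip": 0.3, "newtons": 30}}

```text
time: 4.15
position: [0.5527, -0.1083, 0.0545]
ee_rot: [0.793, 0.609, 0.001, 0.001]
wrist_force: [-1.3, -0.1, 6.3]
gripper_width: 0.0389
grasp_force: 29.6
```

```bash
python3 -c "
from h import *
st()"
```

```text
t 4.15 p [ 0.5527 -0.1083  0.0545] yaw -0.26 F [-1.3 -0.1  6.3] w 0.0389 g 29.6 j [-0.19  0.39 -0.19  0.99 -0.    1.64]
```

Request:
{"op": "move_arm", "data": {"rows": [[[0,0,-0.05],[0,0,0]],[[0,0,-0.11],[0,0,0]],[[0,0,-0.17],[0,0,0]],[[0,0,-0.23],[0,0,0]],[[0,0,-0.23],[0,0,0]]], "grip": 0.3, "newtons": 40}}

```text
time: 4.78
position: [0.5533, -0.1084, 0.1705]
ee_rot: [0.793, 0.609, 0.002, 0.002]
wrist_force: [0.6, -0.1, -2.2]
gripper_width: 0.0381
grasp_force: 40.9
```

```bash
python3 -c "
from h import *
st();plan([(.5247,.0803,.17,.169)])"
```

```text
t 4.78 p [ 0.5533 -0.1084  0.1705] yaw -0.26 F [ 0.6 -0.1 -2.2] w 0.0381 g 40.9 j [-0.19  0.31  0.01  1.27 -0.    1.64]
[ 0.35  -0.152  0.   ] [ 0.003  0.001 -0.273] rows 3.1
```

Request:
{"op": "move_arm", "data": {"rows": [[[0.08,-0.03,0],[0,0,-0.06]],[[0.17,-0.075,0],[0,0,-0.13]],[[0.26,-0.115,0],[0,0,-0.2]],[[0.35,-0.152,0],[0,0,-0.273]],[[0.35,-0.152,0],[0,0,-0.273]]]}}

```text
time: 5.4
position: [0.5223, 0.0833, 0.1669]
ee_rot: [0.643, 0.766, -0.0, -0.001]
wrist_force: [0.8, -0.8, -2.1]
gripper_width: 0.0378
grasp_force: 40.9
```

```bash
python3 -c "
from h import *
st();plan([(.5247,.0803,.06,.169)])
t=get_image('top');s=get_image('side')
o=np.hstack([cv2.resize(t['img'][180:290,120:300],(492,300)),cv2.resize(s['img'][100:240,260:400],(300,300))])
cv2.imwrite('pics/a2.png',o[:,:,::-1])"
```

```text
t 5.4 p [0.5223 0.0833 0.1669] yaw 0.174 F [ 0.8 -0.8 -2.1] w 0.0378 g 40.9 j [ 0.16  0.26 -0.07  1.24  0.    1.55]
[-0.007  0.004  0.214] [-0.001 -0.     0.003] rows 1.7
```

View pics/a2.png

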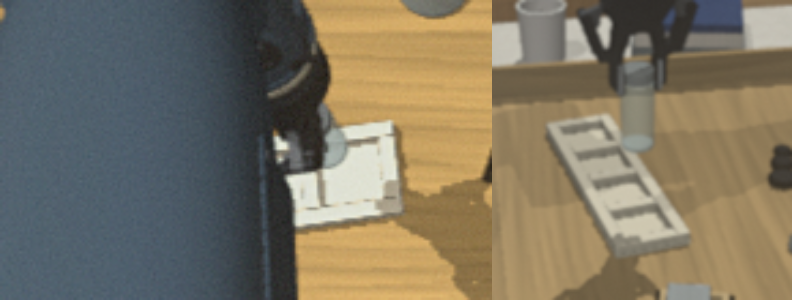

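The jar is held upright (side panel, about (640,110)). Lowering now.

Request:
{"op": "move_arm", "data": {"rows": [[[0,0,0.06],[0,0,0]],[[0,0,0.12],[0,0,0]],[[0,0,0.18],[0,0,0]],[[0,0,0.21],[0,0,0]],[[0,0,0.21],[0,0,0]]]}}

```text
time: 6.12
position: [0.5229, 0.0797, 0.0622]
ee_rot: [0.646, 0.764, -0.001, -0.001]
wrist_force: [-0.5, -0.3, -1.3]
gripper_width: 0.0384
grasp_force: 40.9
```

```bash
python3 -c "
from h import *
st();plan([(.5247,.0803,.0535,.169)])
s=get_image('side')
cv2.imwrite('pics/a3.png',cv2.resize(s['img'][130:240,270:380],(400,400),interpolation=2)[:,:,::-1])"
```

```text
t 6.12 p [0.5229 0.0797 0.0622] yaw 0.167 F [-0.5 -0.3 -1.3] w 0.0384 g 40.9 j [ 0.15  0.33 -0.26  0.99 -0.    1.56]
[0.001 0.004 0.017] [-0.001  0.    -0.001] rows 0.1
```

View pics/a3.png

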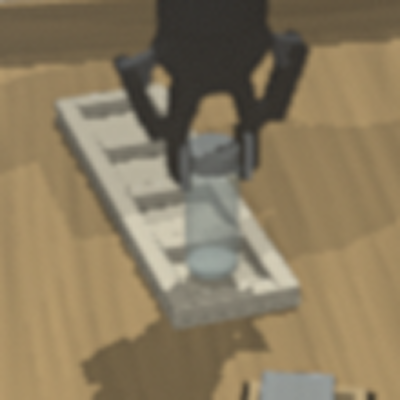

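The jar foot at (212,262) is inside the end pocket. I'll set it down slowly.

Request:
{"op": "move_arm", "data": {"rows": [[[0,0,0.006],[0,0,0]],[[0,0,0.011],[0,0,0]],[[0,0,0.015],[0,0,0]],[[0,0,0.017],[0,0,0]],[[0,0,0.017],[0,0,0]]]}}

```text
time: 6.8
position: [0.5234, 0.0806, 0.0545]
ee_rot: [0.645, 0.764, -0.0, -0.0]
wrist_force: [-0.4, -0.2, -1.0]
gripper_width: 0.0382
grasp_force: 40.9
```

Request:
{"op": "move_arm", "data": {"rows": [[[0,0,0],[0,0,0]],[[0,0,0.001],[0,0,0]],[[0,0,0.002],[0,0,0]],[[0,0,0.002],[0,0,0]],[[0,0,0.002],[0,0,0]]]}}

```text
time: 7.42
position: [0.5234, 0.0806, 0.0535]
ee_rot: [0.645, 0.764, -0.0, 0.0]
wrist_force: [1.1, -0.1, -2.9]
gripper_width: 0.0381
grasp_force: 40.9
```

Request:
{"op": "move_arm", "data": {"rows": [[[0,0,0.001],[0,0,0]],[[0,0,0.002],[0,0,0]],[[0,0,0.003],[0,0,0]],[[0,0,0.004],[0,0,0]],[[0,0,0.004],[0,0,0]]]}}

```text
time: 8.05
position: [0.5234, 0.0806, 0.0517]
ee_rot: [0.645, 0.764, 0.0, 0.0]
wrist_force: [-1.1, 0.2, 1.2]
gripper_width: 0.0384
grasp_force: 41.2
```

Request:
{"op": "move_arm", "data": {"rows": [[[0,0,0.001],[0,0,0]],[[0,0,0.002],[0,0,0]],[[0,0,0.002],[0,0,0]],[[0,0,0.002],[0,0,0]],[[0,0,0.002],[0,0,0]]]}}

```text
time: 8.68
position: [0.5235, 0.0807, 0.0515]
ee_rot: [0.645, 0.764, 0.0, 0.0]
wrist_force: [-4.3, 0.1, 11.1]
gripper_width: 0.038
grasp_force: 42.3
```

Contact is at TCP z 0.0517. I'll release and rise.

Request:
{"op": "move_arm", "data": {"rows": [[[0,0,-0.001],[0,0,0]],[[0,0,-0.001],[0,0,0]],[[0,0,-0.001],[0,0,0]],[[0,0,-0.001],[0,0,0]],[[0,0,-0.001],[0,0,0]]], "grip": 1}}

```text
time: 9.3
position: [0.5234, 0.0806, 0.0509]
ee_rot: [0.645, 0.764, -0.0, -0.0]
wrist_force: [1.0, -0.2, -0.2]
gripper_width: 0.0851
grasp_force: 0.0
```

Request:
{"op": "move_arm", "data": {"rows": [[[0,0,-0.05],[0,0,0]],[[0,0,-0.11],[0,0,0]],[[0,0,-0.18],[0,0,0]],[[0,0,-0.25],[0,0,0]],[[0,0,-0.25],[0,0,0]]]}}

```text
time: 9.93
position: [0.5251, 0.0808, 0.1786]
ee_rot: [0.645, 0.764, 0.002, 0.002]
wrist_force: [-0.2, -0.7, -0.3]
gripper_width: 0.0854
grasp_force: 0.0
```

```bash
python3 -c "
from h import *
st();plan([(.5315,-.1855,.18,-.265),(.5315,-.1855,.042,-.265)])"
```

```text
t 9.93 p [0.5251 0.0808 0.1786] yaw 0.168 F [-0.2 -0.7 -0.3] w 0.0854 g 0.0 j [ 0.15  0.25 -0.05  1.26 -0.    1.56]
[-0.527 -0.077 -0.003] [ 0.003 -0.001  0.276] rows 4.3
[0.    0.    0.276] [0. 0. 0.] rows 2.2
```

Request:
{"op": "move_arm", "data": {"rows": [[[-0.11,-0.016,0],[0,0,0.06]],[[-0.22,-0.032,0],[0,0,0.12]],[[-0.33,-0.048,0],[0,0,0.17]],[[-0.43,-0.062,0],[0,0,0.22]],[[-0.527,-0.077,0],[0,0,0.276]]]}}

```text
time: 10.55
position: [0.5291, -0.1873, 0.1749]
ee_rot: [0.795, 0.606, -0.0, -0.0]
wrist_force: [0.6, -0.3, -0.3]
gripper_width: 0.0856
grasp_force: 0.0
```

Request:
{"op": "move_arm", "data": {"rows": [[[0,0,0],[0,0,0]],[[0,0,0],[0,0,0]],[[0,0,0],[0,0,0]],[[0,0,0],[0,0,0]],[[0,0,0],[0,0,0]]]}}

```text
time: 11.18
position: [0.5298, -0.185, 0.1761]
ee_rot: [0.794, 0.608, 0.0, 0.0]
wrist_force: [0.6, 0.5, 0.4]
gripper_width: 0.0852
grasp_force: 0.0
```

```bash
python3 -c "
from h import *
st();plan([(.5315,-.1855,.18,-.265),(.5315,-.1855,.042,-.265)])
s=get_image('side');t=get_image('top')
o=np.hstack([cv2.resize(s['img'][130:350,270:450],(327,400)),cv2.resize(t['img'][200:290,120:300],(473,237)).copy() if 0 else cv2.resize(t['img'][190:300,130:350],(473,400))])
cv2.imwrite('pics/a4.png',o[:,:,::-1])"
```

```text
t 11.18 p [ 0.5298 -0.185   0.1761] yaw -0.264 F [0.6 0.5 0.4] w 0.0852 g 0.0 j [-0.34  0.31  0.02  1.28 -0.    1.5 ]
[-0.     0.004 -0.008] [0.    0.    0.001] rows 0.1
[0.    0.    0.276] [0. 0. 0.] rows 2.2
```

View pics/a4.png

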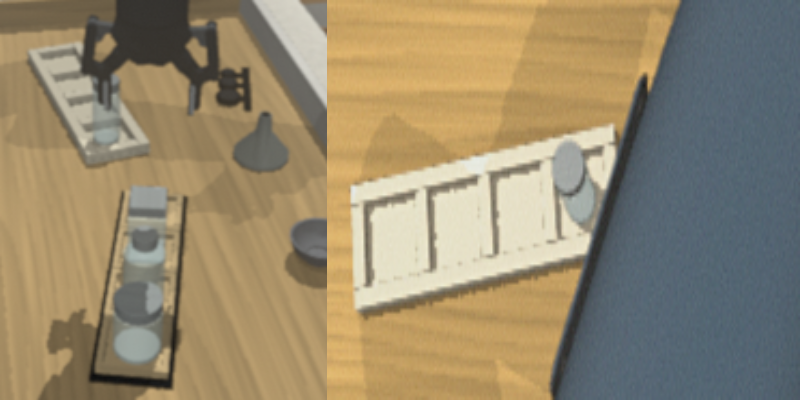

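The slim jar stands upright in the right-end pocket (right panel, foot at (580,205)). Now the square jar.

Request:
{"op": "move_arm", "data": {"rows": [[[0,0.004,0.07],[0,0,0]],[[0,0.004,0.14],[0,0,0]],[[0,0.004,0.21],[0,0,0]],[[0,0.004,0.268],[0,0,0]],[[0,0.004,0.268],[0,0,0]]]}}

```text
time: 11.9
position: [0.53, -0.1855, 0.0403]
ee_rot: [0.794, 0.608, -0.001, -0.002]
wrist_force: [-0.5, 0.2, 0.5]
gripper_width: 0.0857
grasp_force: 0.0
```

Request:
{"op": "move_arm", "data": {"rows": [[[0,0.004,0],[0,0,0]],[[0,0,0],[0,0,0]],[[0,0,0],[0,0,0]],[[0,0,0],[0,0,0]],[[0,0,0],[0,0,0]]], "grip": 0.35, "newtons": 40}}

```text
time: 12.52
position: [0.5321, -0.1863, 0.0435]
ee_rot: [0.794, 0.607, 0.001, 0.001]
wrist_force: [-1.5, 1.7, 6.2]
gripper_width: 0.0446
grasp_force: 40.6
```

```bash
python3 -c "
from h import *
st()"
```

```text
t 12.53 p [ 0.5321 -0.1863  0.0435] yaw -0.265 F [-1.5  1.7  6.2] w 0.0446 g 40.6 j [-0.34  0.4  -0.2   0.97  0.    1.5 ]
```

Request:
{"op": "move_arm", "data": {"rows": [[[0,0,-0.05],[0,0,0]],[[0,0,-0.12],[0,0,0]],[[0,0,-0.2],[0,0,0]],[[0,0,-0.29],[0,0,0]],[[0,0,-0.29],[0,0,0]]]}}

```text
time: 13.15
position: [0.5334, -0.1868, 0.191]
ee_rot: [0.794, 0.607, 0.002, 0.003]
wrist_force: [-0.1, 0.2, -2.6]
gripper_width: 0.0449
grasp_force: 42.2
```

```bash
python3 -c "
from h import *
st();plan([(.5114,.1592,.187,.169),(.5114,.1592,.05,.169)])"
```

```text
t 13.15 p [ 0.5334 -0.1868  0.191 ] yaw -0.265 F [-0.1  0.2 -2.6] w 0.0449 g 42.2 j [-0.34  0.31  0.05  1.31 -0.    1.5 ]
[ 0.656 -0.224  0.006] [ 0.004  0.001 -0.276] rows 5.5
[0.    0.    0.274] [0. 0. 0.] rows 2.2
```

Request:
{"op": "move_arm", "data": {"rows": [[[0.06,-0.02,0],[0,0,-0.025]],[[0.15,-0.05,0],[0,0,-0.06]],[[0.25,-0.085,0],[0,0,-0.1]],[[0.35,-0.12,0],[0,0,-0.145]],[[0.45,-0.154,0],[0,0,-0.19]]]}}

```text
time: 13.78
position: [0.5153, 0.0527, 0.1861]
ee_rot: [0.695, 0.719, -0.0, -0.0]
wrist_force: [1.0, -0.1, -2.3]
gripper_width: 0.0445
grasp_force: 42.2
```

```bash
python3 -c "
from h import *
st();p=np.array([.5334,-.1868,.191]);Q=pose(-.265)
p2=p+Q.apply(np.array([.45,-.154,0])*.5);print(p2);plan([(.5114,.1592,.187,.169)],p2,Q*Ro.from_rotvec([0,0,-.19*np.pi/2]))"
```

```text
t 13.78 p [0.5153 0.0527 0.1861] yaw 0.035 F [ 1.  -0.1 -2.3] w 0.0445 g 42.2 j [ 0.1   0.23 -0.06  1.28 -0.    1.64]
[0.51801746 0.05051283 0.191     ]
[ 0.218 -0.006  0.008] [ 0.     0.    -0.086] rows 1.7
```

Request:
{"op": "move_arm", "data": {"rows": [[[0.08,-0.002,0],[0,0,-0.03]],[[0.15,-0.004,0],[0,0,-0.06]],[[0.218,-0.006,0],[0,0,-0.086]],[[0.218,-0.006,0],[0,0,-0.086]],[[0.218,-0.006,0],[0,0,-0.086]]]}}

```text
time: 14.4
position: [0.5091, 0.1596, 0.1863]
ee_rot: [0.645, 0.764, -0.001, -0.0]
wrist_force: [0.3, -0.3, -1.0]
gripper_width: 0.0442
grasp_force: 42.2
```

```bash
python3 -c "
from h import *
st();plan([(.5114,.1592,.187,.169),(.5114,.1592,.048,.169)])"
```

```text
t 14.4 p [0.5091 0.1596 0.1863] yaw 0.168 F [ 0.3 -0.3 -1. ] w 0.0442 g 42.2 j [ 0.3   0.26 -0.02  1.29 -0.    1.71]
[-0.002  0.004 -0.001] [-0.001  0.    -0.   ] rows 0.0
[0.    0.    0.278] [0. 0. 0.] rows 2.2
```

Request:
{"op": "move_arm", "data": {"rows": [[[0,0.004,0.08],[0,0,0]],[[0,0.004,0.16],[0,0,0]],[[0,0.004,0.23],[0,0,0]],[[0,0.004,0.275],[0,0,0]],[[0,0.004,0.28],[0,0,0]]]}}

```text
time: 15.02
position: [0.5103, 0.1588, 0.0455]
ee_rot: [0.646, 0.764, -0.001, -0.001]
wrist_force: [-0.9, -0.5, -1.2]
gripper_width: 0.0447
grasp_force: 42.2
```

Request:
{"op": "move_arm", "data": {"rows": [[[0,0,0],[0,0,0]],[[0,0,0],[0,0,0]],[[0,0,0.003],[0,0,0]],[[0,0,0.004],[0,0,0]],[[0,0,0.004],[0,0,0]]]}}

```text
time: 15.65
position: [0.5116, 0.1604, 0.0451]
ee_rot: [0.645, 0.764, 0.0, 0.0]
wrist_force: [-0.2, 0.1, -0.9]
gripper_width: 0.0449
grasp_force: 42.2
```

Contact is expected at about 0.0407.

Request:
{"op": "move_arm", "data": {"rows": [[[0,0,0.003],[0,0,0]],[[0,0,0.005],[0,0,0]],[[0,0,0.007],[0,0,0]],[[0,0,0.008],[0,0,0]],[[0,0,0.008],[0,0,0]]]}}

```text
time: 16.27
position: [0.5116, 0.1603, 0.041]
ee_rot: [0.645, 0.764, -0.0, 0.0]
wrist_force: [1.2, -0.6, -2.0]
gripper_width: 0.0444
grasp_force: 42.2
```

Request:
{"op": "move_arm", "data": {"rows": [[[0,0,0],[0,0,0]],[[0,0,0.001],[0,0,0]],[[0,0,0.001],[0,0,0]],[[0,0,0.001],[0,0,0]],[[0,0,0.001],[0,0,0]]]}}

```text
time: 16.9
position: [0.5117, 0.1603, 0.0406]
ee_rot: [0.645, 0.764, 0.0, 0.0]
wrist_force: [-0.6, 0.4, -0.1]
gripper_width: 0.0445
grasp_force: 42.4
```

Request:
{"op": "move_arm", "data": {"rows": [[[0,0,0],[0,0,0]],[[0,0,0.001],[0,0,0]],[[0,0,0.001],[0,0,0]],[[0,0,0.001],[0,0,0]],[[0,0,0.001],[0,0,0]]]}}

```text
time: 17.52
position: [0.5116, 0.1603, 0.0405]
ee_rot: [0.645, 0.764, 0.0, 0.0]
wrist_force: [-1.9, -1.0, 6.0]
gripper_width: 0.0445
grasp_force: 43.0
```

Contact. I'll release and rise.

Request:
{"op": "move_arm", "data": {"rows": [[[0,0,0],[0,0,0]],[[0,0,0],[0,0,0]],[[0,0,0],[0,0,0]],[[0,0,0],[0,0,0]],[[0,0,0],[0,0,0]]], "grip": 1}}

```text
time: 18.15
position: [0.5115, 0.1603, 0.0399]
ee_rot: [0.645, 0.764, -0.0, -0.0]
wrist_force: [-0.7, 0.0, 0.2]
gripper_width: 0.0854
grasp_force: 0.0
```

Request:
{"op": "move_arm", "data": {"rows": [[[0,0,-0.05],[0,0,0]],[[0,0,-0.12],[0,0,0]],[[0,0,-0.2],[0,0,0]],[[0,0,-0.28],[0,0,0]],[[0,0,-0.28],[0,0,0]]]}}

```text
time: 18.77
position: [0.5133, 0.1608, 0.183]
ee_rot: [0.645, 0.764, 0.002, 0.002]
wrist_force: [0.4, 0.2, -0.3]
gripper_width: 0.0856
grasp_force: 0.0
```

```bash
python3 -c "
from h import *
st();plan([(.515,-.05,.18,-.06),(.5122,-.2646,.18,-.265),(.5122,-.2646,.043,-.265)])"
```

```text
t 18.77 p [0.5133 0.1608 0.183 ] yaw 0.168 F [ 0.4  0.2 -0.3] w 0.0856 g 0.0 j [ 0.3   0.26 -0.03  1.28 -0.    1.71]
[-0.416 -0.067  0.005] [ 0.003 -0.001  0.145] rows 3.4
[-0.429  0.02   0.   ] [0.    0.    0.131] rows 3.4
[0.    0.    0.274] [0. 0. 0.] rows 2.2
```

Request:
{"op": "move_arm", "data": {"rows": [[[-0.08,-0.013,0],[0,0,0.03]],[[-0.16,-0.026,0],[0,0,0.06]],[[-0.25,-0.04,0],[0,0,0.09]],[[-0.33,-0.053,0],[0,0,0.115]],[[-0.416,-0.067,0],[0,0,0.145]]]}}

```text
time: 19.4
position: [0.5129, -0.0516, 0.1791]
ee_rot: [0.728, 0.685, -0.0, -0.0]
wrist_force: [1.2, -1.3, 0.7]
gripper_width: 0.0852
grasp_force: 0.0
```

Request:
{"op": "move_arm", "data": {"rows": [[[-0.1,0.005,0],[0,0,0.03]],[[-0.2,0.01,0],[0,0,0.06]],[[-0.32,0.015,0],[0,0,0.1]],[[-0.429,0.02,0],[0,0,0.131]],[[-0.429,0.02,0],[0,0,0.131]]]}}

```text
time: 20.02
position: [0.5099, -0.2683, 0.1784]
ee_rot: [0.796, 0.605, -0.001, -0.001]
wrist_force: [0.3, 0.3, -1.0]
gripper_width: 0.0852
grasp_force: 0.0
```

```bash
python3 -c "
from h import *
st();get_image('top');st();plan([(.5122,-.2646,.18,-.265),(.5122,-.2646,.043,-.265)])
s=get_image('side');t=get_image('top')
o=np.hstack([cv2.resize(s['img'][130:350,270:450],(327,400)),cv2.resize(t['img'][190:300,130:350],(473,400))])
cv2.imwrite('pics/a5.png',o[:,:,::-1])"
```

```text
t 20.02 p [ 0.5099 -0.2683  0.1784] yaw -0.27 F [ 0.3  0.3 -1. ] w 0.0852 g 0.0 j [-0.48  0.34  0.07  1.3  -0.    1.36]
t 20.07 p [ 0.5099 -0.2664  0.1786] yaw -0.268 F [-1.3  0.7 -0.7] w 0.0854 g 0.0 j [-0.48  0.33  0.06  1.3   0.    1.36]
[ 0.005  0.004 -0.003] [-0.001 -0.    -0.002] rows 0.1
[0.    0.    0.274] [0. 0. 0.] rows 2.2
```

View pics/a5.png

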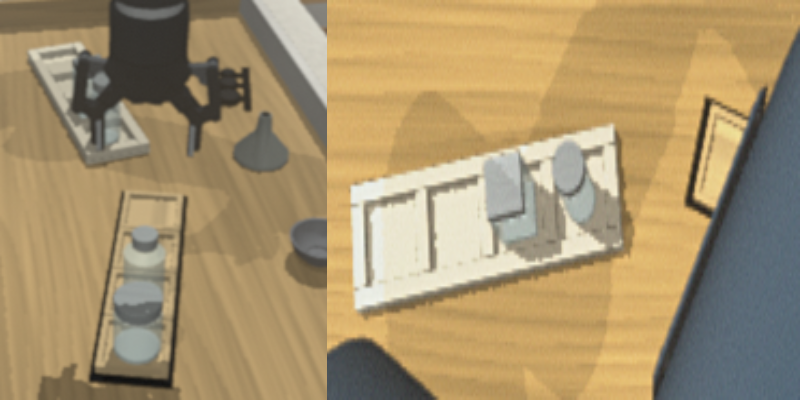

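Both placed jars stand well: the square foot is at (515,225) and the slim foot at (580,205) in the right panel. Now the necked jar.

Request:
{"op": "move_arm", "data": {"rows": [[[0.002,0.004,0.07],[0,0,0]],[[0.002,0.004,0.14],[0,0,0]],[[0.002,0.004,0.21],[0,0,0]],[[0.002,0.004,0.27],[0,0,0]],[[0.002,0.004,0.27],[0,0,0]]]}}

```text
time: 20.8
position: [0.5114, -0.2623, 0.0432]
ee_rot: [0.794, 0.608, -0.001, -0.002]
wrist_force: [0.3, 0.4, 0.5]
gripper_width: 0.0856
grasp_force: 0.0
```

Request:
{"op": "move_arm", "data": {"rows": [[[0,0,0],[0,0,0]],[[0,0,0],[0,0,0]],[[0,0,0],[0,0,0]],[[0,0,0],[0,0,0]],[[0,0,0],[0,0,0]]], "grip": 0.35, "newtons": 40}}

```text
time: 21.42
position: [0.5137, -0.2651, 0.047]
ee_rot: [0.794, 0.607, 0.001, 0.001]
wrist_force: [-2.0, 1.7, 7.8]
gripper_width: 0.045
grasp_force: 39.5
```

```bash
python3 -c "
from h import *
st()"
```

```text
t 21.43 p [ 0.5137 -0.2651  0.047 ] yaw -0.265 F [-2.   1.7  7.8] w 0.045 g 39.5 j [-0.48  0.42 -0.16  0.99  0.    1.36]
```

The width of 45 mm is a little under what I expected for the 48 mm body, so the pads may reach the shoulder. I'll regrip 5 mm lower.

Request:
{"op": "move_arm", "data": {"rows": [[[0,0,0],[0,0,0]],[[0,0,0],[0,0,0]],[[0,0,0],[0,0,0]],[[0,0,0.005],[0,0,0]],[[0,0,0.01],[0,0,0]]], "grip": 1}}

```text
time: 22.05
position: [0.5128, -0.2646, 0.0398]
ee_rot: [0.794, 0.607, -0.0, -0.0]
wrist_force: [0.3, -0.4, 0.1]
gripper_width: 0.0854
grasp_force: 0.0
```

Request:
{"op": "move_arm", "data": {"rows": [[[0,0,0],[0,0,0]],[[0,0,0],[0,0,0]],[[0,0,0],[0,0,0]],[[0,0,0],[0,0,0]],[[0,0,0],[0,0,0]]], "grip": 0.35}}

```text
time: 22.68
position: [0.5129, -0.2647, 0.0404]
ee_rot: [0.794, 0.607, 0.0, 0.0]
wrist_force: [-2.2, 1.0, 5.6]
gripper_width: 0.0459
grasp_force: 40.9
```

```bash
python3 -c "
from h import *
st()
s=get_image('side')
cv2.imwrite('pics/a6.png',cv2.resize(s['img'][190:330,300:420],(514,600),interpolation=2)[:,:,::-1])"
```

```text
t 22.68 p [ 0.5129 -0.2647  0.0404] yaw -0.265 F [-2.2  1.   5.6] w 0.0459 g 40.9 j [-0.48  0.42 -0.17  0.98 -0.    1.36]
```

View pics/a6.png

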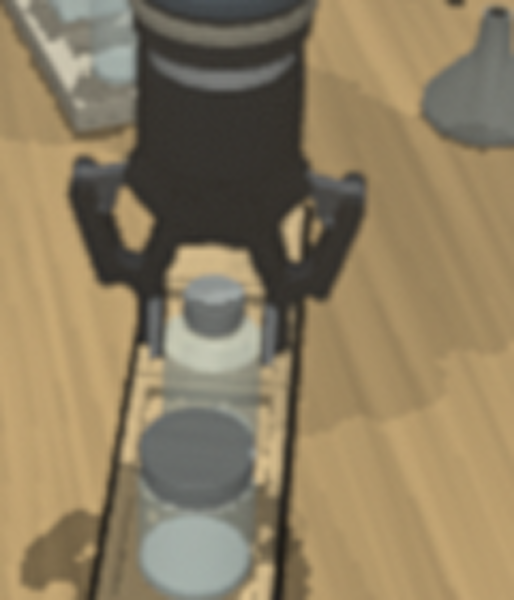

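The pads at (155,325) and (268,330) hold the glass body below the shoulder, and the jar is upright. Lifting.

Request:
{"op": "move_arm", "data": {"rows": [[[0,0,-0.05],[0,0,0]],[[0,0,-0.12],[0,0,0]],[[0,0,-0.2],[0,0,0]],[[0,0,-0.29],[0,0,0]],[[0,0,-0.29],[0,0,0]]]}}

```text
time: 23.35
position: [0.5146, -0.2655, 0.1883]
ee_rot: [0.794, 0.607, 0.001, 0.003]
wrist_force: [0.1, 0.3, -1.6]
gripper_width: 0.0464
grasp_force: 41.8
```

```bash
python3 -c "
from h import *
st();plan([(.515,-.02,.182,-.05),(.498,.2381,.182,.169),(.498,.2381,.045,.169)])"
```

```text
t 23.35 p [ 0.5146 -0.2655  0.1883] yaw -0.265 F [ 0.1  0.3 -1.6] w 0.0464 g 41.8 j [-0.48  0.33  0.08  1.32 -0.    1.36]
[ 0.474 -0.128  0.011] [ 0.004  0.001 -0.137] rows 3.9
[ 0.514 -0.06   0.   ] [ 0.     0.    -0.139] rows 4.1
[0.    0.    0.274] [0. 0. 0.] rows 2.2
```

Request:
{"op": "move_arm", "data": {"rows": [[[0.06,-0.016,0],[0,0,-0.02]],[[0.16,-0.043,0],[0,0,-0.045]],[[0.26,-0.07,0],[0,0,-0.075]],[[0.37,-0.1,0],[0,0,-0.107]],[[0.474,-0.128,0],[0,0,-0.137]]]}}

```text
time: 23.98
position: [0.5124, -0.0174, 0.1837]
ee_rot: [0.724, 0.69, -0.001, -0.001]
wrist_force: [0.3, -0.0, -1.5]
gripper_width: 0.0458
grasp_force: 41.7
```

Request:
{"op": "move_arm", "data": {"rows": [[[0.11,-0.013,0],[0,0,-0.03]],[[0.22,-0.026,0],[0,0,-0.06]],[[0.33,-0.039,0],[0,0,-0.09]],[[0.43,-0.05,0],[0,0,-0.116]],[[0.514,-0.06,0],[0,0,-0.139]]]}}

```text
time: 24.6
position: [0.4952, 0.2408, 0.1836]
ee_rot: [0.644, 0.765, -0.001, -0.0]
wrist_force: [1.1, -0.6, -1.6]
gripper_width: 0.046
grasp_force: 41.7
```

Request:
{"op": "move_arm", "data": {"rows": [[[0,0,0],[0,0,0]],[[0,0,0],[0,0,0]],[[0,0,0],[0,0,0]],[[0,0,0],[0,0,0]],[[0,0,0],[0,0,0]]]}}

```text
time: 25.22
position: [0.4962, 0.2384, 0.1851]
ee_rot: [0.646, 0.764, 0.0, 0.0]
wrist_force: [0.6, -1.2, -1.9]
gripper_width: 0.0458
grasp_force: 41.7
```

```bash
python3 -c "
from h import *
st();plan([(.498,.2381,.182,.169),(.498,.2381,.043,.169)])"
```

```text
t 25.23 p [0.4962 0.2384 0.1851] yaw 0.167 F [ 0.6 -1.2 -1.9] w 0.0458 g 41.7 j [ 0.45  0.29  0.01  1.3  -0.    1.85]
[-0.001  0.003  0.006] [ 0.     0.    -0.001] rows 0.1
[0.    0.    0.278] [0. 0. 0.] rows 2.2
```

Request:
{"op": "move_arm", "data": {"rows": [[[0,0.003,0.08],[0,0,0]],[[0,0.003,0.16],[0,0,0]],[[0,0.003,0.23],[0,0,0]],[[0,0.003,0.28],[0,0,0]],[[0,0.003,0.284],[0,0,0]]]}}

```text
time: 25.85
position: [0.4964, 0.2384, 0.0416]
ee_rot: [0.645, 0.764, -0.002, -0.001]
wrist_force: [0.1, -0.7, -2.1]
gripper_width: 0.0459
grasp_force: 41.7
```

Request:
{"op": "move_arm", "data": {"rows": [[[0,0,0],[0,0,0]],[[0,0,0],[0,0,0]],[[0,0,0.002],[0,0,0]],[[0,0,0.004],[0,0,0]],[[0,0,0.004],[0,0,0]]]}}

```text
time: 26.48
position: [0.4975, 0.2393, 0.041]
ee_rot: [0.645, 0.764, -0.0, 0.0]
wrist_force: [-0.5, -0.3, -0.6]
gripper_width: 0.0458
grasp_force: 41.8
```

Contact is expected at about 0.0376.

Request:
{"op": "move_arm", "data": {"rows": [[[0,0,0.002],[0,0,0]],[[0,0,0.004],[0,0,0]],[[0,0,0.006],[0,0,0]],[[0,0,0.006],[0,0,0]],[[0,0,0.006],[0,0,0]]]}}

```text
time: 27.1
position: [0.4976, 0.2392, 0.038]
ee_rot: [0.645, 0.764, -0.0, 0.0]
wrist_force: [-0.1, 0.3, -2.0]
gripper_width: 0.0459
grasp_force: 41.8
```

Request:
{"op": "move_arm", "data": {"rows": [[[0,0,0.001],[0,0,0]],[[0,0,0.0015],[0,0,0]],[[0,0,0.0015],[0,0,0]],[[0,0,0.0015],[0,0,0]],[[0,0,0.0015],[0,0,0]]]}}

```text
time: 27.72
position: [0.4976, 0.2393, 0.0374]
ee_rot: [0.645, 0.764, 0.0, 0.0]
wrist_force: [-1.9, -0.1, 4.2]
gripper_width: 0.0456
grasp_force: 42.2
```

Request:
{"op": "move_arm", "data": {"rows": [[[0,0,0],[0,0,0]],[[0,0,0],[0,0,0]],[[0,0,0],[0,0,0]],[[0,0,0],[0,0,0]],[[0,0,0],[0,0,0]]], "grip": 1}}

```text
time: 28.35
position: [0.4975, 0.2393, 0.0372]
ee_rot: [0.645, 0.764, -0.0, 0.0]
wrist_force: [0.8, -0.5, 0.7]
gripper_width: 0.0854
grasp_force: 0.0
```

Request:
{"op": "move_arm", "data": {"rows": [[[0,0,-0.05],[0,0,0]],[[0,0,-0.12],[0,0,0]],[[0,0,-0.2],[0,0,0]],[[0,0,-0.29],[0,0,0]],[[0,0,-0.29],[0,0,0]]]}}

```text
time: 28.98
position: [0.4994, 0.2401, 0.1857]
ee_rot: [0.645, 0.764, 0.003, 0.001]
wrist_force: [0.1, 0.3, -0.4]
gripper_width: 0.0851
grasp_force: 0.0
```

```bash
python3 -c "
from h import *
st();plan([(.505,.04,.185,.02),(.495,-.16,.185,-.13),(.4904,-.3424,.185,-.265),(.4904,-.3424,.041,-.265)])"
```

```text
t 28.98 p [0.4994 0.2401 0.1857] yaw 0.168 F [ 0.1  0.3 -0.4] w 0.0851 g 0.0 j [ 0.45  0.29  0.02  1.29 -0.    1.85]
[-0.396 -0.056  0.   ] [ 0.004 -0.001  0.094] rows 3.2
[-0.4   -0.028  0.   ] [0.    0.    0.095] rows 3.2
[-0.363  0.038  0.   ] [0.    0.    0.086] rows 2.9
[0.    0.    0.288] [0. 0. 0.] rows 2.3
```

Request:
{"op": "move_arm", "data": {"rows": [[[-0.08,-0.011,0],[0,0,0.02]],[[-0.16,-0.022,0],[0,0,0.04]],[[-0.24,-0.034,0],[0,0,0.06]],[[-0.32,-0.045,0],[0,0,0.077]],[[-0.396,-0.056,0],[0,0,0.094]]]}}

```text
time: 29.6
position: [0.5026, 0.038, 0.1814]
ee_rot: [0.7, 0.714, -0.0, -0.0]
wrist_force: [0.4, 0.2, -0.1]
gripper_width: 0.0853
grasp_force: 0.0
```

Request:
{"op": "move_arm", "data": {"rows": [[[-0.08,-0.005,0],[0,0,0.02]],[[-0.16,-0.011,0],[0,0,0.04]],[[-0.24,-0.017,0],[0,0,0.06]],[[-0.32,-0.022,0],[0,0,0.077]],[[-0.4,-0.028,0],[0,0,0.095]]]}}

```text
time: 30.22
position: [0.4927, -0.1621, 0.1814]
ee_rot: [0.751, 0.66, -0.0, -0.0]
wrist_force: [0.5, 0.0, -0.7]
gripper_width: 0.0852
grasp_force: 0.0
```

Request:
{"op": "move_arm", "data": {"rows": [[[-0.1,0.01,0],[0,0,0.02]],[[-0.2,0.02,0],[0,0,0.04]],[[-0.29,0.03,0],[0,0,0.065]],[[-0.363,0.038,0],[0,0,0.086]],[[-0.363,0.038,0],[0,0,0.086]]]}}

```text
time: 30.85
position: [0.4882, -0.3453, 0.1808]
ee_rot: [0.795, 0.607, -0.0, -0.001]
wrist_force: [-0.5, -0.1, 0.5]
gripper_width: 0.0853
grasp_force: 0.0
```

```bash
python3 -c "
from h import *
get_image('top');st();plan([(.4904,-.3424,.185,-.265),(.4904,-.3424,.041,-.265)])
s=get_image('side');t=get_image('top')
o=np.hstack([cv2.resize(s['img'][130:350,270:450],(327,400)),cv2.resize(t['img'][190:300,130:350],(473,400))])
cv2.imwrite('pics/a7.png',o[:,:,::-1])"
```

```text
t 30.9 p [ 0.4882 -0.3438  0.181 ] yaw -0.265 F [0.4 0.4 0.2] w 0.0854 g 0.0 j [-0.61  0.37  0.13  1.33  0.    1.22]
[ 0.004  0.003 -0.008] [-0.001 -0.    -0.   ] rows 0.1
[0.    0.    0.288] [0. 0. 0.] rows 2.3
```

View pics/a7.png

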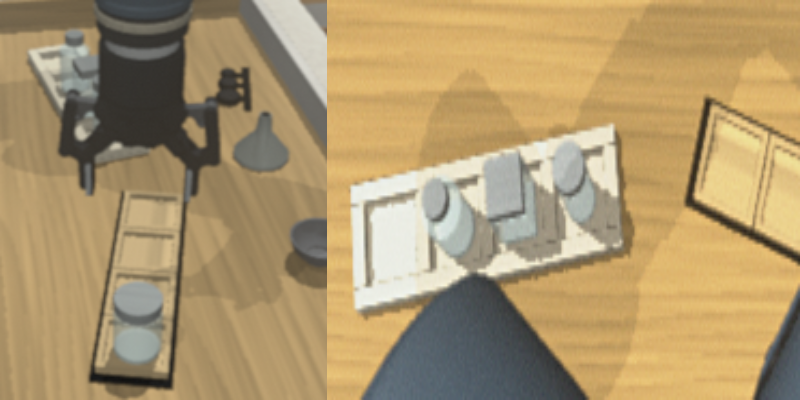

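Three jars stand in their pockets (right panel: necked (450,220), square (510,205), slim (573,190)), and the left-end pocket is free. Now the wide jar.

Request:
{"op": "move_arm", "data": {"rows": [[[0,0.003,0.08],[0,0,0]],[[0,0.003,0.15],[0,0,0]],[[0,0.003,0.22],[0,0,0]],[[0,0.003,0.282],[0,0,0]],[[0,0.003,0.282],[0,0,0]]]}}

```text
time: 31.62
position: [0.489, -0.3413, 0.0395]
ee_rot: [0.793, 0.609, -0.001, -0.002]
wrist_force: [-0.3, -0.2, -0.0]
gripper_width: 0.0853
grasp_force: 0.0
```

Request:
{"op": "move_arm", "data": {"rows": [[[0,0,0],[0,0,0]],[[0,0,0],[0,0,0]],[[0,0,0],[0,0,0]],[[0,0,0],[0,0,0]],[[0,0,0],[0,0,0]]]}}

```text
time: 32.25
position: [0.4904, -0.3438, 0.0415]
ee_rot: [0.794, 0.608, -0.0, 0.0]
wrist_force: [0.1, -0.0, -0.7]
gripper_width: 0.0851
grasp_force: 0.0
```

```bash
python3 -c "
from h import *
st()"
```

```text
t 32.25 p [ 0.4904 -0.3438  0.0415] yaw -0.264 F [ 0.1 -0.  -0.7] w 0.0851 g 0.0 j [-0.61  0.45 -0.11  1.   -0.    1.22]
```

Request:
{"op": "move_arm", "data": {"rows": [[[0,0,0.004],[0,0,0]],[[0,0,0.008],[0,0,0]],[[0,0,0.008],[0,0,0]],[[0,0,0.008],[0,0,0]],[[0,0,0.008],[0,0,0]]]}}

```text
time: 32.88
position: [0.4903, -0.3437, 0.0373]
ee_rot: [0.794, 0.608, -0.0, 0.0]
wrist_force: [-0.1, 0.4, -1.2]
gripper_width: 0.0856
grasp_force: 0.0
```

Request:
{"op": "move_arm", "data": {"rows": [[[0,0,0],[0,0,0]],[[0,0,0],[0,0,0]],[[0,0,0],[0,0,0]],[[0,0,0],[0,0,0]],[[0,0,0],[0,0,0]]], "grip": 0.45, "newtons": 40}}

```text
time: 33.5
position: [0.4906, -0.3439, 0.0377]
ee_rot: [0.794, 0.608, 0.0, 0.0]
wrist_force: [1.6, -0.1, 6.2]
gripper_width: 0.0519
grasp_force: 42.1
```

Request:
{"op": "move_arm", "data": {"rows": [[[0,0,-0.05],[0,0,0]],[[0,0,-0.12],[0,0,0]],[[0,0,-0.2],[0,0,0]],[[0,0,-0.29],[0,0,0]],[[0,0,-0.29],[0,0,0]]]}}

```text
time: 34.12
position: [0.4915, -0.3446, 0.1853]
ee_rot: [0.794, 0.608, 0.001, 0.002]
wrist_force: [0.0, -0.7, -2.0]
gripper_width: 0.0516
grasp_force: 42.8
```

```bash
python3 -c "
from h import *
st();plan([(.495,-.13,.18,-.13),(.505,.09,.18,.02),(.4847,.317,.18,.169),(.4847,.317,.04,.169)])"
```

```text
t 34.12 p [ 0.4915 -0.3446  0.1853] yaw -0.264 F [ 0.  -0.7 -2. ] w 0.0516 g 42.8 j [-0.61  0.37  0.14  1.33 -0.    1.22]
[ 0.416 -0.105  0.009] [ 0.003  0.001 -0.085] rows 3.4
[ 0.439 -0.037  0.   ] [ 0.     0.    -0.095] rows 3.5
[ 0.455 -0.032  0.   ] [ 0.     0.    -0.095] rows 3.6
[0.   0.   0.28] [0. 0. 0.] rows 2.2
```

Request:
{"op": "move_arm", "data": {"rows": [[[0.06,-0.015,0],[0,0,-0.012]],[[0.14,-0.035,0],[0,0,-0.028]],[[0.23,-0.058,0],[0,0,-0.047]],[[0.32,-0.081,0],[0,0,-0.065]],[[0.416,-0.105,0],[0,0,-0.085]]]}}

```text
time: 34.75
position: [0.4928, -0.1277, 0.1807]
ee_rot: [0.751, 0.66, -0.001, -0.001]
wrist_force: [0.8, -0.6, -1.2]
gripper_width: 0.0518
grasp_force: 42.7
```

Request:
{"op": "move_arm", "data": {"rows": [[[0.09,-0.008,0],[0,0,-0.02]],[[0.18,-0.015,0],[0,0,-0.04]],[[0.27,-0.023,0],[0,0,-0.06]],[[0.36,-0.03,0],[0,0,-0.08]],[[0.439,-0.037,0],[0,0,-0.095]]]}}

```text
time: 35.38
position: [0.503, 0.0923, 0.1807]
ee_rot: [0.7, 0.714, -0.001, -0.001]
wrist_force: [-0.3, -0.8, -1.4]
gripper_width: 0.0515
grasp_force: 42.6
```

Request:
{"op": "move_arm", "data": {"rows": [[[0.09,-0.006,0],[0,0,-0.02]],[[0.19,-0.013,0],[0,0,-0.04]],[[0.28,-0.02,0],[0,0,-0.06]],[[0.37,-0.026,0],[0,0,-0.078]],[[0.455,-0.032,0],[0,0,-0.095]]]}}

```text
time: 36.0
position: [0.4825, 0.3191, 0.1805]
ee_rot: [0.645, 0.764, -0.001, -0.0]
wrist_force: [0.3, 0.1, -2.3]
gripper_width: 0.0519
grasp_force: 42.6
```

Request:
{"op": "move_arm", "data": {"rows": [[[0,0,0],[0,0,0]],[[0,0,0],[0,0,0]],[[0,0,0],[0,0,0]],[[0,0,0],[0,0,0]],[[0,0,0],[0,0,0]]]}}

```text
time: 36.62
position: [0.4838, 0.3174, 0.1824]
ee_rot: [0.646, 0.764, 0.0, 0.0]
wrist_force: [0.5, -0.5, -1.5]
gripper_width: 0.0516
grasp_force: 42.6
```

```bash
python3 -c "
from h import *
st();plan([(.4847,.317,.18,.169),(.4847,.317,.04,.169)])"
```

```text
t 36.62 p [0.4838 0.3174 0.1824] yaw 0.167 F [ 0.5 -0.5 -1.5] w 0.0516 g 42.6 j [ 0.58  0.34  0.08  1.31 -0.    1.98]
[-0.001  0.002  0.005] [ 0.    -0.    -0.001] rows 0.0
[0.   0.   0.28] [0. 0. 0.] rows 2.2
```

Request:
{"op": "move_arm", "data": {"rows": [[[-0.002,0.002,0.07],[0,0,0]],[[-0.002,0.002,0.14],[0,0,0]],[[-0.002,0.002,0.2],[0,0,0]],[[-0.002,0.002,0.245],[0,0,0]],[[-0.002,0.002,0.245],[0,0,0]]]}}

```text
time: 37.25
position: [0.4837, 0.3162, 0.0584]
ee_rot: [0.645, 0.764, -0.002, -0.0]
wrist_force: [-0.6, 0.0, -1.0]
gripper_width: 0.0515
grasp_force: 42.6
```

```bash
python3 -c "
from h import *
get_image('top');st();plan([(.4847,.316,.037,.169)])
s=get_image('side')
cv2.imwrite('pics/a8.png',cv2.resize(s['img'][125:225,270:370],(600,600),interpolation=2)[:,:,::-1])
P=np.array(get_obs()['position'])
print((proj(s,[.4847,.317,.011])-[269.6,124.6])*6)"
```

```text
t 37.3 p [0.4845 0.3168 0.0597] yaw 0.168 F [ 0.5  0.6 -1.5] w 0.0519 g 42.6 j [ 0.58  0.41 -0.14  1.03 -0.    1.98]
[-0.002  0.     0.045] [-0.001  0.    -0.001] rows 0.4
[208.43970072 249.101278  ]
```

View pics/a8.png

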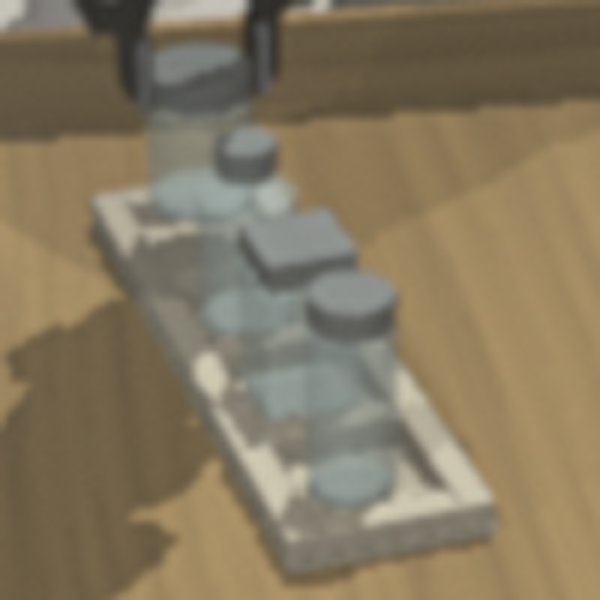

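The wide jar's foot at (203,192) hovers over the left-end pocket, and the other three stand upright. I'll check its offset from the pocket centre.

```bash
python3 -c "
from h import *
s=get_image('side')
f=lambda u,v,z:np.round(onz(s,(269.6+u/6,124.6+v/6),z),4)
print(f(203,192,.036),f(352,478,.011),f(245,310,.011))
st();plan([(.4847,.316,.037,.169)])"
```

```text
[0.4844 0.3315 0.036 ] [0.5237 0.0926 0.011 ] [0.4952 0.2519 0.011 ]
t 37.4 p [0.4854 0.3175 0.0609] yaw 0.168 F [ 0.5  0.8 -1. ] w 0.0517 g 42.6 j [ 0.58  0.41 -0.14  1.03 -0.    1.98]
[-0.003 -0.002  0.048] [ 0.001 -0.    -0.   ] rows 0.4
```

All three feet show the same roughly +12 mm view bias, because the inner glass bottom is higher up. The wide jar is therefore within about 2 mm of centre. I'll nudge it 1.5 mm and lower.

Request:
{"op": "move_arm", "data": {"rows": [[[-0.003,-0.001,0],[0,0,0]],[[-0.003,-0.001,0.015],[0,0,0]],[[-0.003,-0.001,0.03],[0,0,0]],[[-0.003,-0.001,0.044],[0,0,0]],[[-0.003,-0.001,0.046],[0,0,0]]]}}

```text
time: 38.02
position: [0.484, 0.3153, 0.0359]
ee_rot: [0.645, 0.764, -0.001, -0.0]
wrist_force: [-0.1, -0.6, -1.4]
gripper_width: 0.0516
grasp_force: 42.6
```

Request:
{"op": "move_arm", "data": {"rows": [[[0,0,0],[0,0,0]],[[0,0,0],[0,0,0]],[[0,0,0.001],[0,0,0]],[[0,0,0.001],[0,0,0]],[[0,0,0.001],[0,0,0]]]}}

```text
time: 38.65
position: [0.4845, 0.3156, 0.0363]
ee_rot: [0.645, 0.764, -0.0, 0.0]
wrist_force: [0.6, 0.3, -1.6]
gripper_width: 0.0519
grasp_force: 42.6
```

Request:
{"op": "move_arm", "data": {"rows": [[[0,0,0.001],[0,0,0]],[[0,0,0.002],[0,0,0]],[[0,0,0.003],[0,0,0]],[[0,0,0.003],[0,0,0]],[[0,0,0.003],[0,0,0]]]}}

```text
time: 39.28
position: [0.4845, 0.3156, 0.0347]
ee_rot: [0.645, 0.764, -0.0, -0.0]
wrist_force: [0.6, 0.1, -1.8]
gripper_width: 0.0518
grasp_force: 42.8
```

Request:
{"op": "move_arm", "data": {"rows": [[[0,0,0],[0,0,0]],[[0,0,0.001],[0,0,0]],[[0,0,0.001],[0,0,0]],[[0,0,0.001],[0,0,0]],[[0,0,0.001],[0,0,0]]]}}

```text
time: 39.9
position: [0.4845, 0.3156, 0.0347]
ee_rot: [0.645, 0.764, 0.0, 0.0]
wrist_force: [-0.9, -0.9, 4.5]
gripper_width: 0.052
grasp_force: 43.4
```

Contact. I'll release and rise, then swing back clear.

Request:
{"op": "move_arm", "data": {"rows": [[[0,0,0],[0,0,0]],[[0,0,0],[0,0,0]],[[0,0,0],[0,0,0]],[[0,0,0],[0,0,0]],[[0,0,0],[0,0,0]]], "grip": 1}}

```text
time: 40.52
position: [0.4845, 0.3156, 0.0342]
ee_rot: [0.645, 0.764, -0.0, 0.0]
wrist_force: [0.3, 0.2, -0.8]
gripper_width: 0.0853
grasp_force: 0.0
```

Request:
{"op": "move_arm", "data": {"rows": [[[0,0,-0.05],[0,0,0]],[[0,0,-0.12],[0,0,0]],[[0,0,-0.2],[0,0,0]],[[0,0,-0.29],[0,0,0]],[[0,0,-0.33],[0,0,0]]]}}

```text
time: 41.15
position: [0.4853, 0.3161, 0.202]
ee_rot: [0.645, 0.764, 0.002, 0.001]
wrist_force: [0.3, 0.2, -0.7]
gripper_width: 0.0856
grasp_force: 0.0
```

Request:
{"op": "move_arm", "data": {"rows": [[[0.05,-0.06,0],[0,0,0]],[[0.1,-0.13,0],[0,0,0]],[[0.16,-0.2,0],[0,0,0]],[[0.22,-0.27,0],[0,0,0]],[[0.28,-0.34,0],[0,0,0]]]}}

```text
time: 41.78
position: [0.2922, 0.4257, 0.1993]
ee_rot: [0.645, 0.764, 0.0, -0.0]
wrist_force: [0.7, 0.1, -0.8]
gripper_width: 0.0857
grasp_force: 0.0
```

Request:
{"op": "move_arm", "data": {"rows": [[[0,0,0],[0,0,0]],[[0,0,0],[0,0,0]],[[0,0,0],[0,0,0]],[[0,0,0],[0,0,0]],[[0,0,0],[0,0,0]]]}}

```text
time: 42.4
position: [0.294, 0.4248, 0.1992]
ee_rot: [0.646, 0.764, -0.0, 0.0]
wrist_force: [-0.3, 0.6, 0.0]
gripper_width: 0.085
grasp_force: 0.0
```

```bash
python3 -c "
from h import *
st();s=get_image('side');t=get_image('top')
o=np.hstack([cv2.resize(s['img'][120:340,270:470],(364,400)),cv2.resize(t['img'][140:300,120:440],(436,218+182))])
cv2.imwrite('pics/a9.png',o[:,:,::-1])"
```

```text
t 42.4 p [0.294  0.4248 0.1992] yaw 0.167 F [-0.3  0.6  0. ] w 0.085 g 0.0 j [ 0.97  0.22 -0.04  1.31 -0.    2.37]
```

View pics/a9.png

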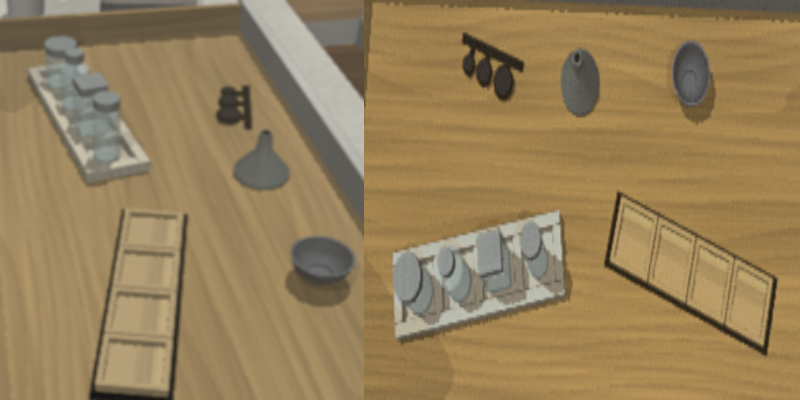

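The rests are empty and all four jars are upright in the insert. In the right panel they run wide (412,285), necked (455,275), square (495,260) and slim (538,255), which is the reverse order. The bowl at (690,75) hasn't moved. Handing in.

```bash
python3 -c "
from plant import *
print(finish_job())"
```

```text
the job is handed in; nothing more can be done
None
```

The job is handed in: all four jars stand upright in the insert in reverse order (wide, necked, square, slim from left to right), none was dropped, and the bowl was not moved; robot time was about 42 s of the 128 s allowed.

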